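# Level the rocking gel stand and set the tray on it

## Task

The small metal stand rocks because one of its two front screw feet does not reach its pad. Find by gently rocking it which front foot is slack, turn that foot's bar knob clockwise until all four feet carry a proper share of the weight and the stand sits firm (not so far that it rocks the other way), and let go. Then set the small white tray flat in the middle of the stand's plate. Do not press hard on the stand or shove it about, and leave the cups and the timer where they are.

Things in the scene. Friction and masses are not known exactly. Their poses are not given: they have to be found in the camera images.
- stand: loose levelling stand, about 2.3 kg, on four round rubber pads: aluminium plate 190 (x) x 220 (y) x 10 mm, top face 38 mm over the origin. Origin: under the plate's centre, in the nominal plane of the soles. x points away from the robot, z up. Feet at x +-70, y +-85 mm: the two at -x have bar knobs, the two at +x are fixed and have small nuts. A round bubble level stands between the rear nuts
- plate_mid (a point): centre of the plate's top face, 38 mm over the stand's origin; axes as the stand's. An engraved frame 56 (x) x 104 (y) mm round it marks the tray's place
- grip_left (a point): front left (+y) screw: where to hold its knob, on its upright axis, 75 mm over the stand's origin. The knob is a black bar 46 x 13 mm, from 24 mm below this point to 8 mm above, on a 24 mm disc; the point's x runs along the bar, so the fingers close along y. Clockwise from above pushes the foot down 8 mm a turn; the knob keeps its height. Turning takes about 0.04 N m
- grip_right (a point): the same for the front right (-y) screw
- knob_left (a joint): angle of the left knob in rad, grows clockwise seen from above (foot goes down), range -3 to 7, starts near 0 whether slack or not; at 0 the bar lies along the stand's x. Once a slack foot just touches its pad with the stand at rest, about 0.7 rad (0.9 mm) more shares the load about evenly; 1.4 rad more is too much and lifts the other front foot
- knob_right (a joint): the same for the right knob
- foot_left: front left foot: rubber disc 26 mm across, 10 mm high; origin at the centre of its sole; gives 0.04 mm per N. Its pad is 48 mm across, 8 mm thick; one of the two front pads is worn down by an unknown amount, so that foot hangs roughly 0.5 to 3 mm over it. Its corner gives by this gap under 2 to 6 N pressed on the knob's flat top; a firm corner gives under 0.5 mm at 8 N
- foot_right: front right foot, the same
- foot_rear_left: rear left foot, the same, not adjustable
- foot_rear_right: rear right foot, the same, not adjustable
- tray: small white tray with grey filling, 36 (its x) x 86 (its y) x 14 mm, on the worktop right of the stand; origin at the centre of its underside; grasp it across its 36 mm
- cup_a: specimen cup with orange lid, 64 mm across, 68 mm high, left of the stand, bystander; origin at the centre of its underside
- cup_b: the other specimen cup with orange lid, right of the stand, bystander; origin likewise
- timer: white lab timer, 33 x 64 x 62 mm, left of the stand, bystander; origin at the centre of its underside
Mind the look-alikes: they are no part of the job. Several things have the shape of the tray; the one meant has the colours described above.

How it is judged:
On the way, in this order (a step that is already met when the one before it is completed fails the run):
1. All four feet of the stand carry at least 1.5 N, with the hand off the stand (contact force between each of foot_left, foot_right, foot_rear_left, foot_rear_right and anything else above 1.5 N and contact force between each of the arm, the fingers and stand below 0.05 N), for 0.3 s.
2. The tray lies on the stand's plate (contact force between tray and stand above 0.05 N and distance between tray and plate_mid below 0.03 m), for 0.2 s.
At the end, for the whole second after the job is handed in: Each of the four feet carries at least 1.5 N, the stand stands within 2 degrees of level, and the tray lies flat and at rest on the plate with its centre within 25 mm of the plate's centre (contact force between each of foot_left, foot_right, foot_rear_left, foot_rear_right and anything else above 1.5 N and angle between stand's own z axis and vertical below 0.035 rad and distance between tray and plate_mid below 0.025 m and angle between tray's own z axis and vertical below 0.06 rad and linear speed of each of tray, stand below 0.02 m/s); the robot touches nothing.
It fails at once if A foot is loaded with more than 32 N (the stand is pressed hard) (contact force between any of foot_left, foot_right, foot_rear_left, foot_rear_right and anything else above 32 N).
It fails at once if The stand is shoved more than 15 mm from its place (distance of stand from where it was at the start of the episode above 0.015 m).
It fails at once if A cup or the timer is moved more than 30 mm (distance of any of cup_a, cup_b, timer from where it was at the start of the episode above 0.03 m).
It also fails if it takes over 72 s, if anything falls off the work surface, if the arm or the gripper's body presses on something with over 40 N, if the wrist force passes 120 N, or if a joint passes its speed limit or range.

## Robot

A 6-joint arm with a two-finger parallel gripper is mounted at the origin on a cart in front of the work surface, level with it; the furniture and walls round the work are solid. World frame = base frame: x ahead of the robot, y to its left, z up, the work surface at z = 0. Lengths are in m, angles in rad, forces in N, time in s.
With the tool pointing down it reaches from about 0.325 to 0.775 m from the base axis. Payload 5.5 kg.
Tool frame: the origin (TCP) lies on the mounting face of the last link; the fingertips stand 182 mm ahead of it and the grasp point (between the pads) lies 163 mm ahead of it (env.grip_depth is the distance from the TCP to the grasp point, in m); z points along the fingers, y is the line along which they close (so a half turn about z gives the same grasp; the last joint's range is limited). The gripper opens to 88 mm and grips with 3 to 60 N. Pads are 20 mm wide; open, the fingers measure 115 mm over their backs; the gripper's body (75 mm by 178 mm) begins 61 mm behind the grasp point.
Start: joints at [-1.375, 0.091, 1.231, -0, 1.82, -0.057], TCP at [0.15, -0.581, 0.405] pointing down, gripper open.
Joint ranges: [-2.87, 2.87], [-0.86, 2.18], [0.17, 2.46], [-1.51, 4.65], [0.06, 2.69], [-2.65, 2.65]. Speed limits (rad/s): [2.57, 2.57, 3.01, 3.14, 3.14, 3.14].

## Interface

Orientations are given as a rotation vector (axis times angle).
In Python, from rig import env, viewer gives the robot as it stands.
- The arm moves only by the tool arm_command, never from a script. Its argument "series" is a list that holds one entry, the list of rows, each a list of 7 numbers: the shift along the tool's x, y, z in mm, then the turn, a rotation vector about the tool's x, y, z in rad, then the closure, from -1 (fully open) to 1 (shut). In form: [[[tx, ty, tz, rx, ry, rz, gripper], ...]]. A call has 1 to 20 rows; each row shifts and turns the commanded pose from where the row before left it, along the tool's axes as they then stand; what a row does not reach is not made up. A row lasts 1/12 s, in which the tool goes at most 41.7 mm and 7.16 degrees, less where a joint would pass 70% of its speed; a pose out of reach is approached as far as the arm can. A call is refused whole if a number of a shift passes 41.7 or a number of a turn 0.125, either way. A call with a gripper value outside its range is refused whole. The fingers move at their own pace and stop on an object; "newtons" is the grip in N (left out, the last holds). Time passes only in rows, so rows that do not move let the fingers close. It gives the time, the measured TCP pose, the force, the opening and the grip force at its end, in the units of the state.
- env.state(): the state, without advancing time (a new reading comes with each control period).
- viewer.read_camera(name): name is "scene" or "side" or "wrist"; returns a dict with "image" (420x560x3 uint8, red, green, blue), "depth" (420x560 float32, m along the optical axis (not along the pixel's ray), 0 where there is no reading), "camera_matrix" (3x3 intrinsics, pixels), "k1" (the pictures are not rectified: a ray, as slopes to the right and down, at radius r is drawn at 1 + k1 r^2 times it, then the intrinsics apply), "extrinsics" (4x4, takes a point from camera to world coordinates). Camera axes: x right, y up, looking along -z (the intrinsics and any distortion apply to the point x, -y, -z); pixel columns grow to the right and rows downward; lengths in m; the calibration is good to about 2 mm. A picture is of the moment at which its call begins.
- env.sign_off(): hands the job in; it is judged then, once.
The state is a dict: "clock": time; "qpos": joint angles; "dq": joint speeds; "tau": joint torques, N m; "position": TCP position; "tcp_rot": TCP orientation; "wrist_force": force on the tool from outside, world axes, zero at the start; "torque": the same for the moment, N m; "finger_gap": finger opening in m; "gripper_force": force on a finger pad.
Only numpy, scipy, OpenCV 4.12 (cv2) and the standard library are available. Lean on these libraries where they do the work, as an engineer would, in place of code of your own. Each camera call takes 0.05 s, during which the arm holds its last target. There are 200 camera calls.

## Working session

There is one attempt and no reset: what is moved stays moved. The work goes in short steps, Python scripts to look and compute and a tool call to move; the robot and the scene stay as the last step left them, time stands still between calls to the robot, and variables do not carry over. Pictures are saved under pics/ and viewed, at most 10 in all, crops included, and the job is handed in when it is done.

Besides the shell and the picture viewer there is one more tool, called after "Request:" by a JSON object that holds its "op" and its "data", one argument or row to a line. arm_command: Moves the arm, as the interface text tells. Its arguments: {"type":"object","properties":{"series":{"type":"array"},"newtons":{"type":"number"}},"required":["series"]}

```bash
mkdir -p pics; ls
cat > h.py <<'E'
import numpy as np, cv2
from rig import env, viewer
from scipy.spatial.transform import Rotation as R
def cam(n):
    return viewer.read_camera(n)
def save(n,im): cv2.imwrite('pics/'+n+'.png',im[:,:,::-1])
def ray(c,u,v):
    K=c['camera_matrix'];d=np.array([(u-K[0,2])/K[0,0],(v-K[1,2])/K[1,1]])
    s=d.copy()
    for _ in range(20): s=d/(1+c['k1']*(s@s))
    return np.array([s[0],-s[1],-1.0])
def px(c,u,v,z=None):
    """world point from depth, or at plane z"""
    E=c['extrinsics'];r=ray(c,u,v)
    if z is None: t=float(c['depth'][int(round(v)),int(round(u))])
    else: t=(z-E[2,3])/(E[:3,:3]@r)[2]
    return E[:3,:3]@(r*t)+E[:3,3]
def proj(c,p):
    E=c['extrinsics'];q=E[:3,:3].T@(np.asarray(p)-E[:3,3]);s=np.array([q[0],-q[1]])/-q[2]
    s=s*(1+c['k1']*(s@s));K=c['camera_matrix'];return K[0,0]*s[0]+K[0,2],K[1,1]*s[1]+K[1,2]
def cloud(c):
    h,w=c['depth'].shape;K=c['camera_matrix'];U,V=np.meshgrid(np.arange(w),np.arange(h))
    d=np.stack([(U-K[0,2])/K[0,0],(V-K[1,2])/K[1,1]],-1);s=d.copy()
    for _ in range(20): s=d/(1+c['k1']*(s**2).sum(-1,keepdims=True))
    P=np.stack([s[...,0],-s[...,1],-np.ones((h,w))],-1)*c['depth'][...,None]
    P=P@c['extrinsics'][:3,:3].T+c['extrinsics'][:3,3];P[c['depth']==0]=np.nan
    return P
E
python3 - <<'E'
from h import *
s=env.state();print(s)
for n in('scene','side'):
    c=cam(n);save(n+'0',c['image']);np.savez('/tmp/'+n+'0',**c);print(n,c['extrinsics'].round(3).tolist(),c['camera_matrix'].tolist(),c['k1'])
E
```

```text
pics
{'clock': 0.0, 'qpos': array([-1.37467229e+00,  9.18293769e-02,  1.23184774e+00, -3.01152156e-05,
        1.81980985e+00, -5.67278674e-02]), 'dq': array([ 3.10018276e-06, -7.44924076e-05,  7.39469608e-04,  2.79755940e-04,
        9.41100341e-05,  7.35076407e-04]), 'tau': array([-6.15932040e-04, -4.46461809e+01, -4.06436527e+01,  6.97539677e-02,
        2.94810254e-02, -1.70369099e-04]), 'position': array([ 0.15008694, -0.58097728,  0.40354575]), 'tcp_rot': array([-3.11464806e+00, -3.95872109e-01,  2.52817615e-04]), 'wrist_force': array([-0.07072735,  0.48256205,  0.72208438]), 'torque': array([-0.03016727, -0.03121217,  0.00693712]), 'gripper_force': 0.0, 'finger_gap': 0.08772365436932034}
scene [[0.999, -0.004, -0.032, 0.498], [-0.023, 0.617, -0.787, -0.845], [0.023, 0.787, 0.616, 0.782], [0.0, 0.0, 0.0, 1.0]] [[467.85135814583504, 0.0, 278.35473910533517], [0.0, 467.85135814583504, 213.57525158482014], [0.0, 0.0, 1.0]] -0.10597446998780848
side [[0.974, 0.123, -0.189, 0.367], [-0.225, 0.475, -0.851, -0.757], [-0.015, 0.871, 0.49, 0.557], [0.0, 0.0, 0.0, 1.0]] [[410.64362150014006, 0.0, 284.3365234639949], [0.0, 410.64362150014006, 207.84604089789443], [0.0, 0.0, 1.0]] -0.047276589211281736
```

View pics/scene0.png

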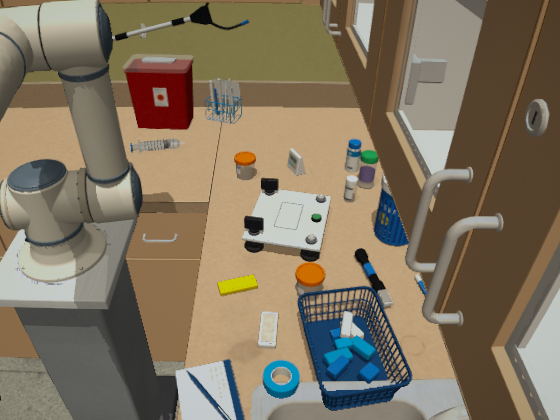

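View pics/side0.png

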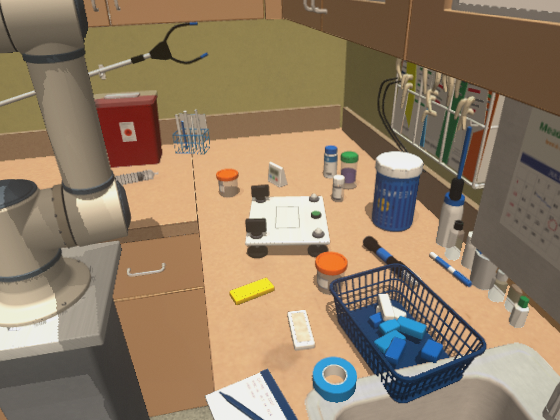

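Scene picture: the stand's plate is centred near (289,217), with knobs at (255,225, right) and (269,187, left). Cup_b is at (310,275), cup_a at (245,165) and the timer at (296,160). Tray-shaped candidates are the white one at (268,329), the yellow one at (237,285) and the white piece in the basket at (347,325). The white one at (268,329) fits best so far. I'll confirm it in a crop and measure.

Run:
```python
from h import *
C={n:dict(np.load(f'/tmp/{n}0.npz')) for n in('scene','side')}
a=C['scene']['image'][270:360,200:380];b=C['side']['image'][270:360,220:400]
d=C['scene']['image'][160:270,225:345]
im=np.vstack([np.hstack([cv2.resize(a,None,fx=2.2,fy=2.2,interpolation=2),cv2.resize(b,None,fx=2.2,fy=2.2,interpolation=2)]),cv2.resize(d,(792,400),interpolation=2)[:,:]])
im=np.ascontiguousarray(im[:598]);save('crop1',im)
for n,c in C.items():
    P=cloud(c);hsv=cv2.cvtColor(c['image'],cv2.COLOR_RGB2HSV)
    # plate: white pts z .03-.045 near
    x,y,z=P[...,0],P[...,1],P[...,2]
    m=(abs(z-.046)<.008)&(hsv[...,1]<60)&(hsv[...,2]>130)&(x>.35)&(x<.75)&(y>-.2)&(y<.3)
    nn,l,st,ce=cv2.connectedComponentsWithStats(m.astype(np.uint8));i=1+st[1:,4].argmax()
    Q=P[l==i];r=cv2.minAreaRect((Q[:,:2]*1000).astype(np.float32));print(n,'plate',r,np.median(Q[:,2]),st[i])
    # dark knob tops
    m=(z>.07)&(z<.11)&(hsv[...,2]<70)&(x>.35)&(x<.65)&(y>-.2)&(y<.3)
    nn,l,st,ce=cv2.connectedComponentsWithStats(m.astype(np.uint8))
    for i in range(1,nn):
        if st[i,4]>30:
            Q=P[l==i];top=np.percentile(Q[:,2],95);T=Q[Q[:,2]>top-.004];print(' knob',ce[i],top,cv2.minAreaRect((T[:,:2]*1000).astype(np.float32)))
    # tray
    m=(z>.005)&(z<.022)&(hsv[...,1]<70)&(hsv[...,2]>110)&(x>.3)&(x<.6)&(y<-.05)
    nn,l,st,ce=cv2.connectedComponentsWithStats(m.astype(np.uint8))
    for i in range(1,nn):
        if st[i,4]>150:
            Q=P[l==i];print(' tray?',ce[i],np.percentile(Q[:,2],[5,50,95]),cv2.minAreaRect((Q[Q[:,2]>.009][:,:2]*1000).astype(np.float32)))
    for nm,cond in(('orange',(hsv[...,0]<14)&(hsv[...,1]>200)&(z>.05)&(z<.09)),):
        nn,l,st,ce=cv2.connectedComponentsWithStats(cond.astype(np.uint8))
        for i in range(1,nn):
            if st[i,4]>100:print(nm,ce[i],np.nanmedian(P[l==i],0))
    print(' table z',np.nanmedian(z[(abs(x-.4)<.03)&(abs(y+.05)<.05)]))
```

```text
scene plate ((561.885986328125, 87.2342300415039), (224.53526306152344, 190.2691192626953), 76.72106170654297) 0.04605908514240431 [ 242  189   89   62 3540]
 knob [268.97727273 182.36363636] 0.09123063917701679 ((513.0927734375, 183.1913299560547), (11.022624015808105, 42.54472732543945), 80.18946075439453)
 knob [253.19277108 221.36746988] 0.09191178506124376 ((474.4981994628906, 17.77640151977539), (13.815619468688965, 42.29991912841797), 80.33002471923828)
 tray? [267.7376 329.6768] [0.01028409 0.01452288 0.01705915] ((507.6753845214844, -242.58135986328125), (88.2100601196289, 36.22819137573242), 85.53252410888672)
 tray? [204.26358382 392.37803468] [0.01021912 0.0125573  0.0153833 ] ((391.44622802734375, -390.3896179199219), (92.85832214355469, 127.01012420654297), 13.988334655761719)
orange [163.33274648 110.62852113] [0.1523756  0.63412398 0.07021857]
 table z 0.0001832527691521535
side plate ((560.9617309570312, 87.16960144042969), (224.72686767578125, 188.2639923095703), 76.83763885498047) 0.04567814944516596 [ 245  196   85   49 3104]
 knob [259.5        190.07777778] 0.08
[... 333 characters left out ...]
0.01524483] ((506.8540954589844, -243.31480407714844), (87.07906341552734, 35.8360481262207), 85.72533416748047)
 tray? [334.73684211 370.82236842] [0.00591508 0.01367917 0.0213193 ] ((535.8800048828125, -353.9440612792969), (19.19542694091797, 34.73418426513672), 50.96464920043945)
 tray? [245.28309305 400.45259939] [0.01013008 0.01186989 0.01383576] ((386.5875244140625, -374.9630432128906), (92.34937286376953, 92.8382339477539), 14.238316535949707)
orange [130.90697674 145.60797342] [0.1468421  0.63149299 0.07368452]
orange [226.3030303  174.57575758] [0.43848585 0.32637636 0.06622812]
orange [331.19238095 262.70285714] [ 0.59564738 -0.14269966  0.0663418 ]
 table z -0.00028902806660380254
```

View pics/crop1.png

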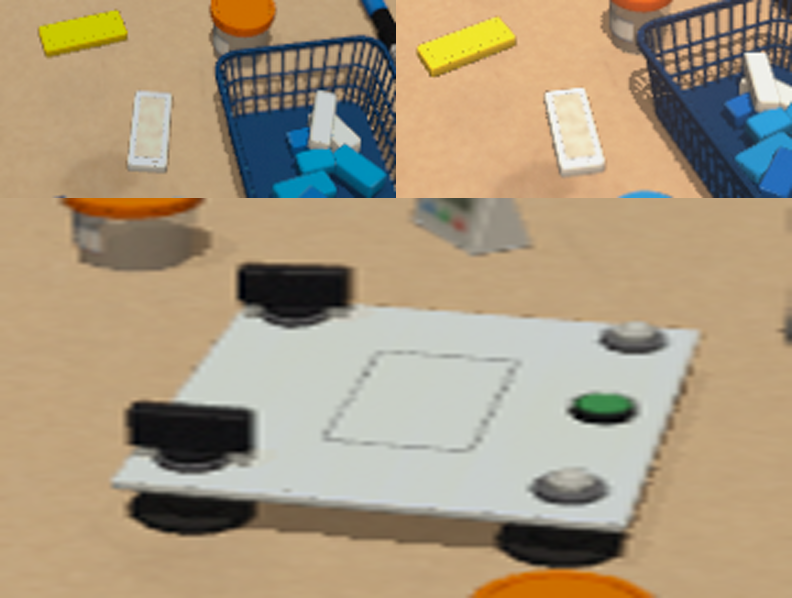

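The crop confirms the tray: white rim with a pale filling, 88x36 mm, at about (0.507, -0.243), yaw -4.4°, on the worktop. The yellow one and the pieces in the basket are ruled out. The stand is at (0.5615, 0.087), yaw -13.2°, with its plate top at 0.046. Next I go above the right knob.

```bash
cat >> h.py <<'E'
def pose():
    s=env.state();M=R.from_rotvec(s['tcp_rot']).as_matrix();return s,M
def togo(p,yaw,dz=None):
    """shift (mm, tool axes) for the grasp point to reach p; turn about tool axes to have tool down with x at yaw"""
    s,M=pose();g=s['position']+M[:,2]*env.grip_depth
    D=np.array([[np.cos(yaw),np.sin(yaw),0],[np.sin(yaw),-np.cos(yaw),0],[0,0,-1]])
    print('grasp pt',g.round(4),'yaw',round(np.arctan2(M[1,0],M[0,0]),3),'tilt',M[:2,2].round(4),'q6',s['qpos'][5].round(3))
    print('shift mm',(M.T@(np.asarray(p)-g)*1000).round(1),'shift in final axes',(D.T@(np.asarray(p)-g)*1000).round(1))
    w=R.from_matrix(M.T@D).as_rotvec();print('turn',w.round(3))
E
python3 -c "
from h import *
togo([.47,.02,.22],2.91)"
```

```text
grasp pt [ 0.15   -0.5807  0.2404] yaw 0.253 tilt [-0.0003  0.0016] q6 -0.057
shift mm [ 460.1 -501.5   21.2] shift in final axes [-173.5  658.1   20.4]
turn [-0.000e+00 -2.000e-03 -2.657e+00]
```

Request:
{"op": "arm_command", "data": {
  "series": [
    [[23,-25,1,0,0,0,-1],[23,-25,1,0,0,0,-1],[23,-25,1,0,0,0,-1],[23,-25,1,0,0,0,-1],[23,-25,1,0,0,0,-1],[23,-25,1,0,0,0,-1],[23,-25,1,0,0,0,-1],[23,-25,1,0,0,0,-1],[23,-25,1,0,0,0,-1],[23,-25,1,0,0,0,-1],[23,-25,1,0,0,0,-1],[23,-25,1,0,0,0,-1],[23,-25,1,0,0,0,-1],[23,-25,1,0,0,0,-1],[23,-25,1,0,0,0,-1],[23,-25,1,0,0,0,-1],[23,-25,1,0,0,0,-1],[23,-25,1,0,0,0,-1],[23,-25,1,0,0,0,-1],[23,-25,1,0,0,0,-1]]
  ]
}}

```text
clock: 1.77
position: [0.4708, 0.02, 0.3842]
tcp_rot: [3.116, 0.397, -0.001]
wrist_force: [-0.1, -0.2, 0.5]
finger_gap: 0.0882
gripper_force: 0.0
```

Request:
{"op": "arm_command", "data": {
  "series": [
    [[0,0,0,0,0,-0.12,-1],[0,0,0,0,0,-0.12,-1],[0,0,0,0,0,-0.12,-1],[0,0,0,0,0,-0.12,-1],[0,0,0,0,0,-0.12,-1],[0,0,0,0,0,-0.12,-1],[0,0,0,0,0,-0.12,-1],[0,0,0,0,0,-0.12,-1],[0,0,0,0,0,-0.12,-1],[0,0,0,0,0,-0.12,-1],[0,0,0,0,0,-0.12,-1],[0,0,0,0,0,-0.12,-1],[0,0,0,0,0,-0.12,-1],[0,0,0,0,0,-0.12,-1],[0,0,0,0,0,-0.12,-1],[0,0,0,0,0,-0.12,-1],[0,0,0,0,0,-0.12,-1],[0,0,0,0,0,-0.12,-1],[0,0,0,0,0,-0.12,-1],[0,0,0,0,0,-0.12,-1]]
  ]
}}

```text
clock: 3.43
position: [0.4703, 0.0182, 0.3841]
tcp_rot: [-0.751, -3.05, 0.0]
wrist_force: [-0.2, -0.1, -0.1]
finger_gap: 0.088
gripper_force: 0.0
```

Request:
{"op": "arm_command", "data": {
  "series": [
    [[0,0,0,0,0,-0.12,1],[0,0,0,0,0,-0.12,1],[0,0,0,0,0,-0.017,1],[0,0,0,0,0,0,1],[0,0,0,0,0,0,1]]
  ]
}}

```text
clock: 3.85
position: [0.4704, 0.0182, 0.3844]
tcp_rot: [-0.368, -3.119, 0.0]
wrist_force: [-0.1, 0.4, 0.4]
finger_gap: 0.0581
gripper_force: 0.0
```

Run:
```python
from h import *
togo([.474,.0204,.11],2.91)
c=cam('wrist');save('w1',c['image']);np.savez('/tmp/w1',**c)
print(c['extrinsics'].round(3).tolist(),c['k1'],c['camera_matrix'][0,0]);s=env.state();print(s['finger_gap'],s['wrist_force'])
P=cloud(c);hsv=cv2.cvtColor(c['image'],cv2.COLOR_RGB2HSV)
for zl,zh,nm in((.08,.1,'knob'),(.038,.053,'plate')):
    m=(P[...,2]>zl)&(P[...,2]<zh)&((hsv[...,2]<70) if nm=='knob' else (hsv[...,2]>110))
    nn,l,st,ce=cv2.connectedComponentsWithStats(m.astype(np.uint8))
    for i in range(1,nn):
        if st[i,4]>300:
            Q=P[l==i];print(nm,ce[i],st[i],np.median(Q[:,2]),cv2.minAreaRect((Q[:,:2]*1000).astype(np.float32)))
```

```text
grasp pt [0.4703 0.0182 0.2211] yaw 2.906 tilt [-0.0005  0.    ] q6 -1.369
shift mm [ -3.1   3.  111.1] shift in final axes [ -3.1   3.  111.1]
turn [-0.    -0.    -0.004]
[[0.233, -0.94, -0.25, 0.404], [0.973, 0.225, 0.06, 0.034], [-0.0, -0.257, 0.966, 0.366], [0.0, 0.0, 0.0, 1.0]] -0.01476449596821387 336.3197536722172
0.05438744425019845 [-0.02886727  0.29496708  0.92114696]
knob [478.16147309 204.92823418] [ 468  179   22   53 1059] 0.09049713616823102 ((513.279296875, 186.1996307373047), (13.707047462463379, 44.82392120361328), 84.20370483398438)
knob [282.14116095 205.31134565] [274 180  17  53 758] 0.09136088978429893 ((474.4474792480469, 21.497631072998047), (12.924904823303223, 44.24925994873047), 78.45085906982422)
plate [341.83650805 247.71301047] [  256   171   218   136 14227] 0.046789765129121585 ((540.931884765625, 92.69234466552734), (219.2020721435547, 144.12826538085938), 76.71607971191406)
plate [388.38776262 188.3051972 ] [ 343  173   94   35 2713] 0.04636609903117839 ((493.52685546875, 125.36930084228516), (93.11168670654297, 33.898826599121094), 76.46842956542969)
```

View pics/w1.png

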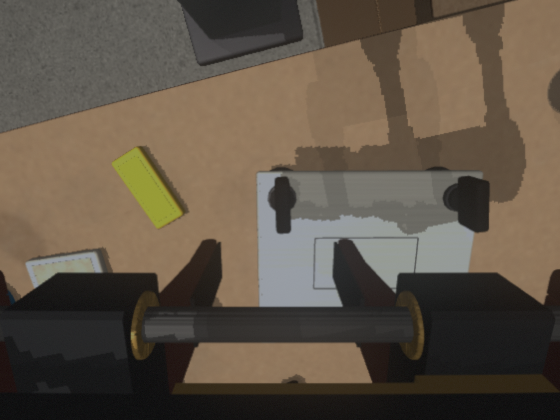

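The wrist view shows the right knob at (282,205) and the left at (478,205). Both agree with the stand model to about 1 mm. I close the fingers and go down to just over the right knob.

Request:
{"op": "arm_command", "data": {
  "series": [
    [[-3.5,3.4,20,0,0,0,1],[0,0,20,0,0,0,1],[0,0,20,0,0,0,1],[0,0,20,0,0,0,1],[0,0,20,0,0,0,1],[0,0,6,0,0,0,1],[0,0,0,0,0,0,1],[0,0,0,0,0,0,1]]
  ]
}}

```text
clock: 4.57
position: [0.4747, 0.0207, 0.2792]
tcp_rot: [0.364, 3.12, 0.0]
wrist_force: [-0.7, 0.5, -0.5]
finger_gap: 0.0017
gripper_force: 0.0
```

Run:
```python
from h import *
togo([.4745,.0207,.1095],2.91)
for _ in range(3):
    s=env.state();print(s['position'],s['wrist_force'],s['tau'][:3])
```

```text
grasp pt [0.4747 0.0207 0.1159] yaw 2.909 tilt [ 0.0002 -0.    ] q6 -1.366
shift mm [ 0.2 -0.1  6.4] shift in final axes [ 0.2 -0.1  6.4]
turn [ 0.     0.    -0.001]
[0.47465917 0.02072773 0.27924355] [-0.65025191  0.50118817 -0.4501314 ] [ 2.08566921e-04 -2.89642578e+01 -3.89320278e+01]
[0.47465917 0.02072773 0.27924355] [-0.65025191  0.50118817 -0.4501314 ] [ 2.08566921e-04 -2.89642578e+01 -3.89320278e+01]
[0.47465917 0.02072773 0.27924355] [-0.65025191  0.50118817 -0.4501314 ] [ 2.08566921e-04 -2.89642578e+01 -3.89320278e+01]
```

Request:
{"op": "arm_command", "data": {
  "series": [
    [[0,0,3,0,0,0,1],[0,0,2.5,0,0,0,1],[0,0,0,0,0,0,1]]
  ]
}}

```text
clock: 4.82
position: [0.4747, 0.0207, 0.2736]
tcp_rot: [0.364, 3.12, 0.0]
wrist_force: [-0.3, -0.5, -0.3]
finger_gap: 0.0005
gripper_force: 0.0
```

Request:
{"op": "arm_command", "data": {
  "series": [
    [[0,0,0.7,0,0,0,1],[0,0,0,0,0,0,1]]
  ]
}}

```text
clock: 4.98
position: [0.4747, 0.0207, 0.2728]
tcp_rot: [0.363, 3.12, 0.0]
wrist_force: [-0.1, -0.1, 1.2]
finger_gap: 0.0004
gripper_force: 0.3
```

Request:
{"op": "arm_command", "data": {
  "series": [
    [[0,0,0.5,0,0,0,1],[0,0,0,0,0,0,1]]
  ]
}}

```text
clock: 5.15
position: [0.4747, 0.0207, 0.2727]
tcp_rot: [0.363, 3.12, 0.0]
wrist_force: [-0.8, -0.2, 3.2]
finger_gap: 0.0003
gripper_force: 1.5
```

Request:
{"op": "arm_command", "data": {
  "series": [
    [[0,0,0.5,0,0,0,1],[0,0,0,0,0,0,1]]
  ]
}}

```text
clock: 5.32
position: [0.4746, 0.0207, 0.2725]
tcp_rot: [0.363, 3.119, 0.0]
wrist_force: [-1.2, 0.4, 6.3]
finger_gap: 0.0004
gripper_force: 2.9
```

Right corner is firm: about 0.3 mm at 6 N. Now the left.

Request:
{"op": "arm_command", "data": {
  "series": [
    [[0,0,-8,0,0,0,1],[0,0,-5,0,0,0,1],[0.7,25,0,0,0,0,1],[0,25,0,0,0,0,1],[0,25,0,0,0,0,1],[0,25,0,0,0,0,1],[0,25,0,0,0,0,1],[0,25,0,0,0,0,1],[0,19.5,0,0,0,0,1],[0,0,7,0,0,0,1],[0,0,3,0,0,0,1],[0,0,0,0,0,0,1]]
  ]
}}

```text
clock: 6.32
position: [0.5125, 0.1853, 0.273]
tcp_rot: [-0.363, -3.118, 0.002]
wrist_force: [0.3, 0.1, -0.5]
finger_gap: 0.0003
gripper_force: 0.0
```

Request:
{"op": "arm_command", "data": {
  "series": [
    [[0,0,1,0,0,0,1],[0,0,0,0,0,0,1]]
  ]
}}

```text
clock: 6.48
position: [0.5128, 0.1849, 0.2734]
tcp_rot: [-0.365, -3.12, 0.0]
wrist_force: [0.5, 0.1, 0.9]
finger_gap: 0.0007
gripper_force: 0.0
```

Request:
{"op": "arm_command", "data": {
  "series": [
    [[0,0,0.6,0,0,0,1],[0,0,0,0,0,0,1]]
  ]
}}

```text
clock: 6.65
position: [0.5129, 0.1853, 0.2731]
tcp_rot: [0.365, 3.12, 0.0]
wrist_force: [-0.3, -0.4, -0.3]
finger_gap: 0.0005
gripper_force: 0.0
```

Request:
{"op": "arm_command", "data": {
  "series": [
    [[0,0,0.6,0,0,0,1],[0,0,0,0,0,0,1]]
  ]
}}

```text
clock: 6.82
position: [0.5129, 0.1856, 0.2724]
tcp_rot: [0.364, 3.12, 0.0]
wrist_force: [0.4, 0.1, -0.1]
finger_gap: 0.0004
gripper_force: 0.1
```

Request:
{"op": "arm_command", "data": {
  "series": [
    [[0,0,0.6,0,0,0,1],[0,0,0,0,0,0,1]]
  ]
}}

```text
clock: 6.98
position: [0.5128, 0.1858, 0.272]
tcp_rot: [0.363, 3.12, 0.0]
wrist_force: [-1.7, -1.4, 1.3]
finger_gap: 0.0007
gripper_force: 1.1
```

Request:
{"op": "arm_command", "data": {
  "series": [
    [[0,0,0.5,0,0,0,1],[0,0,0,0,0,0,1]]
  ]
}}

```text
clock: 7.15
position: [0.5127, 0.186, 0.2715]
tcp_rot: [-0.363, -3.12, -0.001]
wrist_force: [-2.1, -0.1, 3.5]
finger_gap: 0.0005
gripper_force: 1.7
```

Request:
{"op": "arm_command", "data": {
  "series": [
    [[0,0,0.5,0,0,0,1],[0,0,0,0,0,0,1]]
  ]
}}

```text
clock: 7.32
position: [0.5127, 0.1861, 0.271]
tcp_rot: [-0.363, -3.12, -0.001]
wrist_force: [-4.1, 1.1, 5.9]
finger_gap: 0.0004
gripper_force: 2.4
```

Request:
{"op": "arm_command", "data": {
  "series": [
    [[0,0,0.5,0,0,0,1],[0,0,0,0,0,0,1]]
  ]
}}

```text
clock: 7.48
position: [0.5126, 0.1862, 0.2709]
tcp_rot: [-0.363, -3.121, -0.001]
wrist_force: [-3.8, 0.8, 6.9]
finger_gap: 0.0004
gripper_force: 3.3
```

Request:
{"op": "arm_command", "data": {
  "series": [
    [[0,0,0.5,0,0,0,1],[0,0,0,0,0,0,1]]
  ]
}}

```text
clock: 7.65
position: [0.5126, 0.1862, 0.2708]
tcp_rot: [0.363, 3.12, 0.002]
wrist_force: [-5.3, 1.4, 7.7]
finger_gap: 0.0004
gripper_force: 4.1
```

Request:
{"op": "arm_command", "data": {
  "series": [
    [[0,0,0.4,0,0,0,1],[0,0,0,0,0,0,1]]
  ]
}}

```text
clock: 7.82
position: [0.5126, 0.1862, 0.2707]
tcp_rot: [0.362, 3.12, 0.002]
wrist_force: [-4.8, 0.1, 9.4]
finger_gap: 0.0004
gripper_force: 4.8
```

Left corner is slack. Contact is at TCP z≈0.2723 and it goes firm at ≈0.2709, a gap of about 1.3 mm, so about 1.0 + 0.7 = 1.7 rad. I lift, open and check the knob's angle.

Request:
{"op": "arm_command", "data": {
  "series": [
    [[0,0,-5,0,0,0,1],[0,0,-30,0,0,0,1],[0,0,-30,0,0,0,-1],[0,0,-15,0,0,0,-1],[0,0,0,0,0,0,-1],[0,0,0,0,0,0,-1],[0,0,0,0,0,0,-1],[0,0,0,0,0,0,-1],[0,0,0,0,0,0,-1],[0,0,0,0,0,0,-1]]
  ]
}}

```text
clock: 8.65
position: [0.5128, 0.1858, 0.3478]
tcp_rot: [-0.363, -3.119, 0.001]
wrist_force: [-0.4, -0.8, -0.6]
finger_gap: 0.0501
gripper_force: 0.0
```

```bash
cat > knob.py <<'E'
from h import *
import sys
c=cam('wrist');save(sys.argv[1],c['image'])
P=cloud(c);hsv=cv2.cvtColor(c['image'],cv2.COLOR_RGB2HSV)
m=(P[...,2]>.086)&(P[...,2]<.095)&(hsv[...,2]<70)
nn,l,st,ce=cv2.connectedComponentsWithStats(m.astype(np.uint8))
for i in range(1,nn):
    if st[i,4]>200:
        Q=P[l==i];print('knob',ce[i],st[i],np.median(Q[:,2]),cv2.minAreaRect((Q[:,:2]*1000).astype(np.float32)))
togo([.5127,.186,.083],2.911);s=env.state();print(s['finger_gap'])
E
python3 knob.py w2
```

```text
knob [ 53.93025283 215.67480384] [  39  186   30   60 1147] 0.09116764143536421 ((475.1184997558594, 23.063446044921875), (13.473955154418945, 45.050209045410156), 78.408447265625)
knob [279.27600412 214.6869207 ] [268 186  23  60 971] 0.09099538581995348 ((513.185546875, 186.9988250732422), (12.930384635925293, 44.062252044677734), 84.84567260742188)
grasp pt [0.5125 0.1857 0.1848] yaw 2.91 tilt [-0.0016 -0.0005] q6 -1.054
shift mm [ -0.3   0.4 101.8] shift in final axes [-1.000e-01  3.000e-01  1.018e+02]
turn [-0.001 -0.001 -0.001]
0.05426860125505116
```

View pics/w2.png

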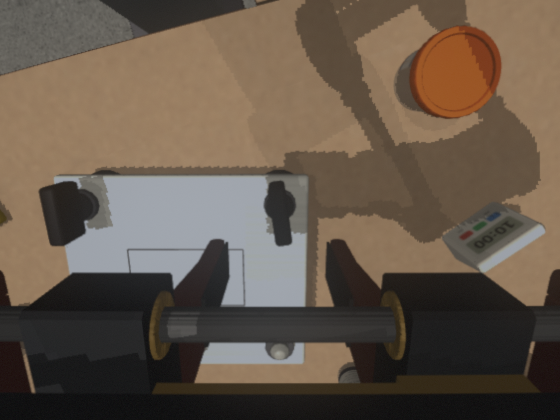

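The left bar lies at -5°, which is 0.13 rad counter-clockwise of the stand's x. I align to the bar, go down and grip softly.

Request:
{"op": "arm_command", "data": {
  "series": [
    [[0,0,0,0,0,-0.07,-1],[0,0,0,0,0,-0.07,-1],[-0.3,0.7,20,0,0,0,-1],[0,0,25,0,0,0,-1],[0,0,25,0,0,0,-1],[0,0,20,0,0,0,-1],[0,0,11,0,0,0,-1],[0,0,0,0,0,0,-1],[0,0,0,0,0,0,-1]]
  ]
}}

```text
clock: 9.45
position: [0.5132, 0.1865, 0.2482]
tcp_rot: [-0.144, -3.138, 0.0]
wrist_force: [0.6, 0.8, 1.0]
finger_gap: 0.0877
gripper_force: 0.0
```

Request:
{"op": "arm_command", "data": {
  "series": [
    [[0,0,0,0,0,0,0.6],[0,0,0,0,0,0,0.65],[0,0,0,0,0,0,0.7],[0,0,0,0,0,0,0.75],[0,0,0,0,0,0,0.8],[0,0,0,0,0,0,0.85],[0,0,0,0,0,0,0.9],[0,0,0,0,0,0,1],[0,0,0,0,0,0,1],[0,0,0,0,0,0,1],[0,0,0,0,0,0,1],[0,0,0,0,0,0,1]]
  ],
  "newtons": 8
}}

```text
clock: 10.45
position: [0.5132, 0.1871, 0.2485]
tcp_rot: [0.144, 3.138, 0.003]
wrist_force: [1.1, -0.1, -1.1]
finger_gap: 0.0132
gripper_force: 8.0
```

```bash
python3 -c "
from h import *
togo([.513,.1865,.083],3.05);s=env.state();print(s['finger_gap'],s['gripper_force'],s['wrist_force'],s['torque'])"
```

```text
grasp pt [0.5133 0.1875 0.0852] yaw 3.05 tilt [0.0005 0.0022] q6 -1.193
shift mm [ 0.2 -1.   2.2] shift in final axes [ 0.2 -1.   2.2]
turn [0.002 0.    0.   ]
0.013245848529114552 8.002341985702515 [ 1.11341539 -0.05149956 -1.14282559] [-0.25799361 -0.10708867 -0.02101194]
```

Request:
{"op": "arm_command", "data": {
  "series": [
    [[0,0,0,0,0,0.085,1],[0,0,0,0,0,0.085,1],[0,0,0,0,0,0.085,1],[0,0,0,0,0,0.085,1],[0,0,0,0,0,0.085,1],[0,0,0,0,0,0.085,1],[0,0,0,0,0,0.085,1],[0,0,0,0,0,0.085,1],[0,0,0,0,0,0.085,1],[0,0,0,0,0,0.085,1],[0,0,0,0,0,0.085,1],[0,0,0,0,0,0.085,1],[0,0,0,0,0,0,1],[0,0,0,0,0,0,1]]
  ]
}}

```text
clock: 11.62
position: [0.513, 0.1868, 0.2483]
tcp_rot: [-1.654, -2.67, -0.0]
wrist_force: [-1.5, 2.4, 1.1]
finger_gap: 0.0128
gripper_force: 8.0
```

Request:
{"op": "arm_command", "data": {
  "series": [
    [[0,0,0,0,0,0.085,1],[0,0,0,0,0,0.085,1],[0,0,0,0,0,0.085,1],[0,0,0,0,0,0.085,1],[0,0,0,0,0,0.085,1],[0,0,0,0,0,0.085,1],[0,0,0,0,0,0.085,1],[0,0,0,0,0,0.085,1],[0,0,0,0,0,0,1],[0,0,0,0,0,0,1]]
  ]
}}

```text
clock: 12.45
position: [0.5128, 0.1867, 0.2486]
tcp_rot: [-2.447, -1.968, 0.001]
wrist_force: [-5.0, 1.7, 4.8]
finger_gap: 0.0128
gripper_force: 8.0
```

Request:
{"op": "arm_command", "data": {
  "series": [
    [[0,0,0,0,0,0,0.5],[0,0,0,0,0,0,0],[0,0,0,0,0,0,-0.5],[0,0,0,0,0,0,-0.5],[0,0,0,0,0,0,-0.5],[0,0,0,0,0,0,-0.5],[0,0,-20,0,0,0,-0.5],[0,0,-30,0,0,0,-0.5],[0,0,-30,0,0,0,-0.5],[0,0,-20,0,0,-0.1,-0.5],[0,0,0,0,0,-0.1,-0.5],[0,0,0,0,0,-0.1,-0.5],[0,0,0,0,0,0,-0.5],[0,0,0,0,0,0,-0.5]]
  ]
}}

```text
clock: 13.62
position: [0.5132, 0.1865, 0.348]
tcp_rot: [-2.135, -2.304, 0.0]
wrist_force: [-0.3, 0.5, 0.0]
finger_gap: 0.0659
gripper_force: 0.0
```

```bash
python3 knob.py w3
```

```text
knob [276.33130699 213.63525836] [262 185  30  59 987] 0.09136380979975076 ((514.2822875976562, 187.83302307128906), (44.10771179199219, 13.112028121948242), 77.68860626220703)
grasp pt [0.5131 0.1864 0.1846] yaw 1.647 tilt [-0.0005 -0.0002] q6 0.21
shift mm [ -0.4  -0.4 101.6] shift in final axes [  0.3  -0.5 101.6]
turn [-1.000e-03 -0.000e+00 -1.264e+00]
0.0659728255611964
```

View pics/w3.png

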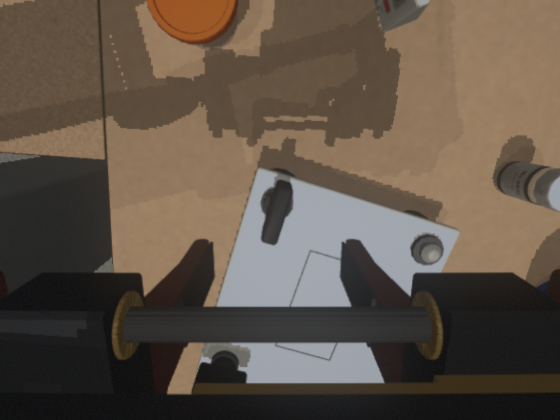

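The left bar now lies at 77.7°, so it has turned 1.70 rad. I check it by pressing the left corner, then the right.

Request:
{"op": "arm_command", "data": {
  "series": [
    [[0,0,15,0,0,0,1],[0,0,15,0,0,0,1],[0,0,10,0,0,0,1],[0,0,10,0,0,0,1],[0,0,10,0,0,0,1],[0,0,10,0,0,0,1],[0,0,3.5,0,0,0,1],[0,0,0,0,0,0,1],[0,0,0,0,0,0,1],[0,0,0,0,0,0,1]]
  ]
}}

```text
clock: 14.5
position: [0.5134, 0.1866, 0.2755]
tcp_rot: [2.132, 2.307, 0.002]
wrist_force: [0.1, 0.1, 0.6]
finger_gap: 0.0029
gripper_force: 0.0
```

Request:
{"op": "arm_command", "data": {
  "series": [
    [[0,0,0.5,0,0,0,1],[0,0,0,0,0,0,1]]
  ]
}}

```text
clock: 14.67
position: [0.5133, 0.1866, 0.2749]
tcp_rot: [2.132, 2.307, 0.002]
wrist_force: [0.1, 0.0, 0.3]
finger_gap: 0.0004
gripper_force: 0.0
```

Request:
{"op": "arm_command", "data": {
  "series": [
    [[0,0,0.5,0,0,0,1],[0,0,0,0,0,0,1]]
  ]
}}

```text
clock: 14.83
position: [0.5132, 0.1865, 0.2739]
tcp_rot: [2.132, 2.307, 0.0]
wrist_force: [-0.7, 0.4, 0.9]
finger_gap: 0.0006
gripper_force: 0.0
```

Request:
{"op": "arm_command", "data": {
  "series": [
    [[0,0,0.5,0,0,0,1],[0,0,0,0,0,0,1]]
  ]
}}

```text
clock: 15.0
position: [0.5132, 0.1865, 0.2732]
tcp_rot: [-2.132, -2.307, 0.0]
wrist_force: [0.0, 0.2, 1.3]
finger_gap: 0.0004
gripper_force: 0.0
```

Request:
{"op": "arm_command", "data": {
  "series": [
    [[0,0,0.5,0,0,0,1],[0,0,0,0,0,0,1]]
  ]
}}

```text
clock: 15.17
position: [0.5132, 0.1865, 0.2728]
tcp_rot: [2.132, 2.307, 0.0]
wrist_force: [-0.2, 0.0, 0.1]
finger_gap: 0.0006
gripper_force: 0.2
```

Request:
{"op": "arm_command", "data": {
  "series": [
    [[0,0,0.5,0,0,0,1],[0,0,0,0,0,0,1]]
  ]
}}

```text
clock: 15.33
position: [0.5132, 0.1865, 0.2727]
tcp_rot: [2.132, 2.307, 0.001]
wrist_force: [-1.3, -0.3, 2.3]
finger_gap: 0.0003
gripper_force: 1.3
```

Request:
{"op": "arm_command", "data": {
  "series": [
    [[0,0,0.5,0,0,0,1],[0,0,0,0,0,0,1]]
  ]
}}

```text
clock: 15.5
position: [0.5132, 0.1866, 0.2726]
tcp_rot: [2.132, 2.307, 0.001]
wrist_force: [-1.9, 0.5, 4.7]
finger_gap: 0.0006
gripper_force: 2.5
```

Request:
{"op": "arm_command", "data": {
  "series": [
    [[0,0,0.4,0,0,0,1],[0,0,0,0,0,0,1]]
  ]
}}

```text
clock: 15.67
position: [0.5132, 0.1866, 0.2725]
tcp_rot: [2.132, 2.307, 0.001]
wrist_force: [-2.4, -0.2, 6.6]
finger_gap: 0.0004
gripper_force: 3.2
```

```bash
python3 -c "
from h import *
togo([.4745,.0207,.125],1.647)"
```

```text
grasp pt [0.5133 0.1866 0.1092] yaw 1.65 tilt [0.0009 0.0004] q6 0.207
shift mm [-162.3  -51.8  -15.9] shift in final axes [-162.5  -51.3  -15.8]
turn [ 0.001 -0.     0.003]
```

Left is firm: 0.3 mm at 6.6 N. Now the right.

Request:
{"op": "arm_command", "data": {
  "series": [
    [[0,0,-8,0,0,0,1],[0,0,-6,0,0,0,1],[-27,-8.6,0,0,0,0,1],[-27,-8.6,0,0,0,0,1],[-27,-8.6,0,0,0,0,1],[-27,-8.6,0,0,0,0,1],[-27,-8.6,0,0,0,0,1],[-27,-8.6,0,0,0,0,1],[0,0,7,0,0,0,1],[0,0,3.5,0,0,0,1],[0,0,0,0,0,0,1],[0,0,0,0,0,0,1]]
  ]
}}

```text
clock: 16.67
position: [0.4746, 0.0218, 0.2745]
tcp_rot: [-2.13, -2.308, 0.0]
wrist_force: [-0.3, 0.2, 0.3]
finger_gap: 0.0005
gripper_force: 0.0
```

Request:
{"op": "arm_command", "data": {
  "series": [
    [[0,0,0.7,0,0,0,1],[0,0,0,0,0,0,1]]
  ]
}}

```text
clock: 16.83
position: [0.4747, 0.0218, 0.2741]
tcp_rot: [-2.13, -2.309, -0.0]
wrist_force: [0.3, 0.2, -0.3]
finger_gap: 0.0004
gripper_force: 0.0
```

Request:
{"op": "arm_command", "data": {
  "series": [
    [[0,0,0.6,0,0,0,1],[0,0,0,0,0,0,1]]
  ]
}}

```text
clock: 17.0
position: [0.4746, 0.0214, 0.2735]
tcp_rot: [-2.131, -2.308, 0.0]
wrist_force: [-0.2, 0.3, -0.5]
finger_gap: 0.0002
gripper_force: 0.0
```

Request:
{"op": "arm_command", "data": {
  "series": [
    [[0,0,0.5,0,0,0,1],[0,0,0,0,0,0,1]]
  ]
}}

```text
clock: 17.17
position: [0.4745, 0.0211, 0.273]
tcp_rot: [-2.132, -2.308, 0.0]
wrist_force: [0.3, 0.3, 0.2]
finger_gap: 0.0003
gripper_force: 0.0
```

Request:
{"op": "arm_command", "data": {
  "series": [
    [[0,0,0.5,0,0,0,1],[0,0,0,0,0,0,1]]
  ]
}}

```text
clock: 17.33
position: [0.4745, 0.021, 0.2729]
tcp_rot: [2.132, 2.307, 0.001]
wrist_force: [-1.2, -0.0, 1.8]
finger_gap: 0.0006
gripper_force: 0.9
```

Request:
{"op": "arm_command", "data": {
  "series": [
    [[0,0,0.5,0,0,0,1],[0,0,0,0,0,0,1]]
  ]
}}

```text
clock: 17.5
position: [0.4745, 0.021, 0.2727]
tcp_rot: [2.132, 2.307, 0.001]
wrist_force: [-2.1, 1.2, 4.6]
finger_gap: 0.0005
gripper_force: 2.3
```

Request:
{"op": "arm_command", "data": {
  "series": [
    [[0,0,0.5,0,0,0,1],[0,0,0,0,0,0,1]]
  ]
}}

```text
clock: 17.67
position: [0.4745, 0.021, 0.2727]
tcp_rot: [2.132, 2.307, 0.001]
wrist_force: [-2.8, 0.3, 6.6]
finger_gap: 0.0005
gripper_force: 3.3
```

```bash
python3 -c "
from h import *
togo([.507,-.243,.12],1.57)
togo([.507,-.243,.12],-.077)"
```

```text
grasp pt [0.4747 0.021  0.1094] yaw 1.65 tilt [0.0008 0.0002] q6 -0.107
shift mm [-265.7   11.4  -10.6] shift in final axes [-264.    32.6  -10.6]
turn [ 0.001 -0.     0.08 ]
grasp pt [0.4747 0.021  0.1094] yaw 1.65 tilt [0.0008 0.0002] q6 -0.107
shift mm [-265.7   11.4  -10.6] shift in final axes [ 52.6 260.7 -10.6]
turn [ 1.000e-03 -1.000e-03  1.727e+00]
```

Both front corners are firm. I lift, open and go over the tray; a wrist view will give the exact pose and the basket clearance.

Request:
{"op": "arm_command", "data": {
  "series": [
    [[0,0,-10,0,0,0,1],[0,0,-30,0,0,0,-1],[0,0,-35,0,0,0,-1],[0,0,-25,0,0,0,-1],[-26.5,1.1,0,0,0,0,-1],[-26.5,1.1,0,0,0,0,-1],[-26.5,1.1,0,0,0,0,-1],[-26.5,1.1,0,0,0,0,-1],[-26.5,1.1,0,0,0,0,-1],[-26.5,1.1,0,0,0,0,-1],[-26.5,1.1,0,0,0,0,-1],[-26.5,1.1,0,0,0,0,-1],[-26.5,1.1,0,0,0,0,-1],[-26.5,1.1,0,0,0,0,-1],[0,0,0,0,0,0.08,-1],[0,0,0,0,0,0.076,-1],[0,0,0,0,0,0,-1],[0,0,0,0,0,0,-1]]
  ]
}}

```text
clock: 19.17
position: [0.5064, -0.2425, 0.3716]
tcp_rot: [-2.303, -2.137, 0.0]
wrist_force: [0.3, 0.2, -0.4]
finger_gap: 0.0876
gripper_force: 0.0
```

Run:
```python
from h import *
c=cam('wrist');save('w4',c['image'])
P=cloud(c);hsv=cv2.cvtColor(c['image'],cv2.COLOR_RGB2HSV);x,y,z=P[...,0],P[...,1],P[...,2]
m=(abs(x-.507)<.045)&(abs(y+.243)<.07)&(z>.008)&(z<.02)
nn,l,st,ce=cv2.connectedComponentsWithStats(m.astype(np.uint8));i=1+st[1:,4].argmax()
Q=P[l==i];print('tray',ce[i],st[i],np.percentile(Q[:,2],[5,50,95]),cv2.minAreaRect((Q[:,:2]*1000).astype(np.float32)))
togo([.507,-.243,.012],1.494)
for n in('scene','side'):
    q=np.load(f'/tmp/{n}0.npz');P=cloud(dict(q));m=(P[...,2]>.025)&(P[...,2]<.2)&(abs(P[...,1]+.243)<.06)&(P[...,0]>.45)&(P[...,0]<.75)
    print(n,np.percentile(P[m][:,0],[0.5,5]),P[m][:,2].max())
```

```text
tray [276.91754018 186.79734451] [ 260  146   36   83 2862] [0.01363222 0.01545684 0.01680257] ((508.68048095703125, -241.40773010253906), (85.73440551757812, 35.52558898925781), 84.95822143554688)
grasp pt [ 0.5065 -0.2423  0.2083] yaw 1.496 tilt [ 0.     -0.0001] q6 -0.432
shift mm [ -0.7   0.6 196.3] shift in final axes [ -0.7   0.6 196.3]
turn [0.    0.    0.002]
scene [0.5680528  0.57577321] 0.0820072968733715
side [0.56622618 0.5740473 ] 0.08049969721484623
```

View pics/w4.png

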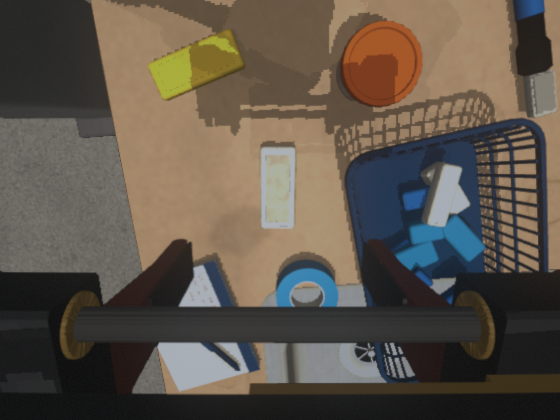

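The wrist view shows the tray at (277,187), between the yellow one and the basket at (350+,…). The basket's rim starts at x≈0.567 with a height of about 0.081, and the gripper body would reach over it. So I hold the grasp point at about z 0.024, with the fingertips at about 5 mm, and open only partly.

Request:
{"op": "arm_command", "data": {
  "series": [
    [[0,1.4,25,0,0,0,-0.4],[0,0,25,0,0,0,-0.4],[0,0,25,0,0,0,-0.4],[0,0,25,0,0,0,-0.4],[0,0,25,0,0,0,-0.4],[0,0,25,0,0,0,-0.4],[0,0,15,0,0,0,-0.4],[0,0,10,0,0,0,-0.4],[0,0,5,0,0,0,-0.4],[0,0,0,0,0,0,-0.4],[0,0,0,0,0,0,-0.4]]
  ]
}}

```text
clock: 20.13
position: [0.5082, -0.2425, 0.1926]
tcp_rot: [2.304, 2.134, 0.001]
wrist_force: [0.0, -0.3, 1.6]
finger_gap: 0.0619
gripper_force: 0.0
```

```bash
python3 -c "
from h import *
togo([.508,-.2424,.024],1.494);s=env.state();print(s['wrist_force'],s['finger_gap'])"
```

```text
grasp pt [ 0.5084 -0.2426  0.0293] yaw 1.495 tilt [ 0.0012 -0.0007] q6 -0.429
shift mm [ 0.2 -0.4  5.3] shift in final axes [ 0.2 -0.4  5.3]
turn [0.001 0.001 0.001]
[ 0.02863224 -0.25252413  1.56414952] 0.061934295822998586
```

Request:
{"op": "arm_command", "data": {
  "series": [
    [[0,0,2,0,0,0,-0.4],[0,0,2,0,0,0,-0.4],[0,0,0,0,0,0,-0.2],[0,0,0,0,0,0,0],[0,0,0,0,0,0,0.1],[0,0,0,0,0,0,0.15],[0,0,0,0,0,0,0.2],[0,0,0,0,0,0,0.3],[0,0,0,0,0,0,0.5],[0,0,0,0,0,0,1],[0,0,0,0,0,0,1],[0,0,0,0,0,0,1],[0,0,0,0,0,0,1]]
  ],
  "newtons": 15
}}

```text
clock: 21.22
position: [0.5078, -0.2425, 0.1877]
tcp_rot: [2.305, 2.134, -0.0]
wrist_force: [-0.5, 0.7, 1.5]
finger_gap: 0.0358
gripper_force: 15.0
```

Request:
{"op": "arm_command", "data": {
  "series": [
    [[0,0,-5,0,0,0,1],[0,0,-20,0,0,0,1],[0,0,-30,0,0,0,1],[0,0,-30,0,0,0,1],[0,0,-30,0,0,0,1],[0,0,-20,0,0,0,1],[0,0,0,0,0,0,1],[0,0,0,0,0,0,1]]
  ]
}}

```text
clock: 21.88
position: [0.508, -0.2425, 0.3238]
tcp_rot: [2.303, 2.132, 0.002]
wrist_force: [0.3, 0.6, -0.5]
finger_gap: 0.0359
gripper_force: 15.0
```

Run:
```python
from h import *
togo([.5615,.0872,.16],1.34);s=env.state();print(s['finger_gap'],s['gripper_force'])
c=cam('wrist');save('w5',c['image'])
P=cloud(c);x,y,z=P[...,0],P[...,1],P[...,2];g=s['position']
m=(abs(x-g[0])<.03)&(abs(y-g[1])<.06)&(abs(z-(g[2]-.173))<.015)
Q=P[m];print(len(Q),cv2.minAreaRect((Q[:,:2]*1000).astype(np.float32)),np.median(Q[:,2]))
```

```text
grasp pt [ 0.5084 -0.2427  0.1605] yaw 1.494 tilt [ 0.0026 -0.0014] q6 -0.429
shift mm [3.33e+02 2.75e+01 2.00e-01] shift in final axes [333.3 -23.8   0.5]
turn [0.003 0.001 0.154]
0.03594344187001922 14.999983459711075
10634 ((510.7403869628906, -232.85060119628906), (68.93904113769531, 53.68290710449219), 86.16938781738281) 0.15160563925252507
```

The tray is held at a 35.9 mm gap. I carry it over the plate centre.

Request:
{"op": "arm_command", "data": {
  "series": [
    [[22.2,1.8,0,0,0,0,1],[22.2,1.8,0,0,0,0,1],[22.2,1.8,0,0,0,0,1],[22.2,1.8,0,0,0,0,1],[22.2,1.8,0,0,0,0,1],[22.2,1.8,0,0,0,0,1],[22.2,1.8,0,0,0,0,1],[22.2,1.8,0,0,0,0,1],[22.2,1.8,0,0,0,0,1],[22.2,1.8,0,0,0,0,1],[22.2,1.8,0,0,0,0,1],[22.2,1.8,0,0,0,0,1],[22.2,1.8,0,0,0,0,1],[22.2,1.8,0,0,0,0,1],[22.2,1.8,0,0,0,0,1],[0,0,0,0,0,0.08,1],[0,0,0,0,0,0.074,1],[0,0,0,0,0,0,1],[0,0,0,0,0,0,1]]
  ]
}}

```text
clock: 23.52
position: [0.5601, 0.0875, 0.3203]
tcp_rot: [-2.459, -1.952, 0.005]
wrist_force: [-0.1, -0.1, -1.5]
finger_gap: 0.0356
gripper_force: 15.0
```

```bash
python3 -c "
from h import *
togo([.5615,.0872,.075],1.34)
c=cam('side');save('s5',c['image'][120:300,180:400].repeat(3,0).repeat(3,1))"
```

```text
grasp pt [0.5595 0.0875 0.157 ] yaw 1.342 tilt [-0.0035 -0.0003] q6 0.324
shift mm [ 0.3  2.2 82. ] shift in final axes [ 0.2  2.  82. ]
turn [-0.003  0.001  0.002]
```

View pics/s5.png

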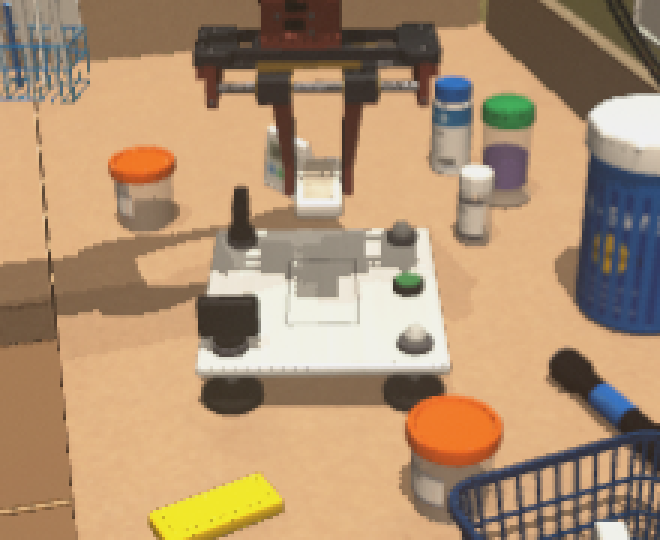

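Request:
{"op": "arm_command", "data": {
  "series": [
    [[0,2,20,0,0,0,1],[0,0,20,0,0,0,1],[0,0,20,0,0,0,1],[0,0,12,0,0,0,1],[0,0,7,0,0,0,1],[0,0,3,0,0,0,1],[0,0,0,0,0,0,1],[0,0,0,0,0,0,1]]
  ]
}}

```text
clock: 24.23
position: [0.5626, 0.087, 0.2416]
tcp_rot: [2.462, 1.95, 0.002]
wrist_force: [1.0, 0.0, -0.3]
finger_gap: 0.0356
gripper_force: 15.0
```

```bash
python3 -c "
from h import *
togo([.5615,.0872,.0707],1.34)"
```

```text
grasp pt [0.5628 0.087  0.0783] yaw 1.34 tilt [0.0015 0.0002] q6 0.324
shift mm [-0.1 -1.4  7.6] shift in final axes [-0.1 -1.3  7.6]
turn [ 0.001 -0.    -0.   ]
```

Request:
{"op": "arm_command", "data": {
  "series": [
    [[0,-1,1.5,0,0,0,1],[0,0,1.5,0,0,0,1],[0,0,0,0,0,0,1],[0,0,0,0,0,0,1]]
  ]
}}

```text
clock: 24.57
position: [0.5614, 0.0873, 0.2379]
tcp_rot: [2.462, 1.951, 0.001]
wrist_force: [0.1, 0.0, -1.0]
finger_gap: 0.0358
gripper_force: 15.0
```

Request:
{"op": "arm_command", "data": {
  "series": [
    [[0,0,1,0,0,0,1],[0,0,0,0,0,0,1],[0,0,0,0,0,0,1]]
  ]
}}

```text
clock: 24.82
position: [0.5613, 0.0872, 0.2365]
tcp_rot: [-2.463, -1.951, 0.0]
wrist_force: [0.1, 0.2, 0.0]
finger_gap: 0.036
gripper_force: 15.0
```

Request:
{"op": "arm_command", "data": {
  "series": [
    [[0,0,1,0,0,0,1],[0,0,0,0,0,0,1],[0,0,0,0,0,0,1]]
  ]
}}

```text
clock: 25.07
position: [0.5613, 0.0872, 0.2354]
tcp_rot: [-2.463, -1.951, 0.0]
wrist_force: [-0.1, 0.3, -0.3]
finger_gap: 0.0354
gripper_force: 15.0
```

Request:
{"op": "arm_command", "data": {
  "series": [
    [[0,0,1,0,0,0,1],[0,0,0,0,0,0,1],[0,0,0,0,0,0,1]]
  ]
}}

```text
clock: 25.32
position: [0.5613, 0.0872, 0.2344]
tcp_rot: [-2.463, -1.951, 0.0]
wrist_force: [0.6, 0.5, -1.0]
finger_gap: 0.0356
gripper_force: 15.0
```

Request:
{"op": "arm_command", "data": {
  "series": [
    [[0,0,0.7,0,0,0,1],[0,0,0,0,0,0,1]]
  ]
}}

```text
clock: 25.48
position: [0.5613, 0.0873, 0.2337]
tcp_rot: [-2.463, -1.951, 0.0]
wrist_force: [-0.8, 0.2, -0.4]
finger_gap: 0.0364
gripper_force: 15.0
```

Request:
{"op": "arm_command", "data": {
  "series": [
    [[0,0,0.5,0,0,0,1],[0,0,0,0,0,0,1]]
  ]
}}

```text
clock: 25.65
position: [0.5614, 0.0872, 0.2333]
tcp_rot: [2.463, 1.951, 0.0]
wrist_force: [0.5, 0.5, -0.3]
finger_gap: 0.0356
gripper_force: 15.0
```

Request:
{"op": "arm_command", "data": {
  "series": [
    [[0,0,0.5,0,0,0,1],[0,0,0,0,0,0,1]]
  ]
}}

```text
clock: 25.82
position: [0.5613, 0.0872, 0.2333]
tcp_rot: [2.462, 1.951, 0.0]
wrist_force: [-0.9, -0.4, 2.3]
finger_gap: 0.036
gripper_force: 15.0
```

Request:
{"op": "arm_command", "data": {
  "series": [
    [[0,0,0.5,0,0,0,1],[0,0,0,0,0,0,1]]
  ]
}}

```text
clock: 25.98
position: [0.5613, 0.0873, 0.2332]
tcp_rot: [2.462, 1.95, 0.001]
wrist_force: [-3.7, -0.4, 5.5]
finger_gap: 0.0357
gripper_force: 15.0
```

Contact. I back off 0.5 mm, release, then rise.

Request:
{"op": "arm_command", "data": {
  "series": [
    [[0,0,-0.6,0,0,0,1],[0,0,0,0,0,0,0.15],[0,0,0,0,0,0,0.05],[0,0,0,0,0,0,-0.1],[0,0,0,0,0,0,-0.1],[0,0,0,0,0,0,-0.1],[0,0,-3,0,0,0,-0.1],[0,0,-10,0,0,0,-0.1],[0,0,-20,0,0,0,-0.1],[0,0,-30,0,0,0,-0.1],[0,0,-30,0,0,0,-0.1],[0,0,-30,0,0,0,-0.1],[0,0,0,0,0,0,-0.1],[0,0,0,0,0,0,-0.1],[0,0,0,0,0,0,-0.1],[0,0,0,0,0,0,-0.1]]
  ]
}}

```text
clock: 27.32
position: [0.5611, 0.0872, 0.3545]
tcp_rot: [-2.462, -1.95, 0.003]
wrist_force: [-0.5, 0.3, -1.2]
finger_gap: 0.048
gripper_force: 0.0
```

Run:
```python
from h import *
for n in('wrist','side','scene'):
    c=cam(n);P=cloud(c);hsv=cv2.cvtColor(c['image'],cv2.COLOR_RGB2HSV);x,y,z=P[...,0],P[...,1],P[...,2]
    if n=='side': save('fin',c['image'][120:300,180:400].repeat(3,0).repeat(3,1))
    m=(abs(x-.5615)<.05)&(abs(y-.087)<.07)&(z>.053)&(z<.07)
    nn,l,st,ce=cv2.connectedComponentsWithStats(m.astype(np.uint8));i=1+st[1:,4].argmax()
    Q=P[l==i];A=np.c_[Q[:,:2]-Q[:,:2].mean(0),np.ones(len(Q))]
    print(n,len(Q),cv2.minAreaRect((Q[:,:2]*1000).astype(np.float32)),np.linalg.lstsq(A,Q[:,2],rcond=None)[0])
    m=(abs(z-.046)<.006)&(hsv[...,1]<60)&(hsv[...,2]>130)&(abs(x-.56)<.14)&(abs(y-.087)<.14)
    Q=P[m];A=np.c_[Q[:,:2]-Q[:,:2].mean(0),np.ones(len(Q))];print(' plate',cv2.minAreaRect((Q[:,:2]*1000).astype(np.float32)),np.linalg.lstsq(A,Q[:,2],rcond=None)[0])
s=env.state();print(s['position'],s['wrist_force'],s['clock'],s['finger_gap'])
```

```text
wrist 4171 ((563.14697265625, 88.26875305175781), (85.75363159179688, 36.0882568359375), 76.76831817626953) [ 0.00122122 -0.00323178  0.0609694 ]
 plate ((563.4571533203125, 89.8615493774414), (213.74362182617188, 190.26129150390625), 77.026123046875) [ 0.00203835 -0.00210809  0.04687108]
side 284 ((561.2589721679688, 88.83238983154297), (90.09803771972656, 34.84880065917969), 75.83168029785156) [0.02642483 0.01701278 0.05945113]
 plate ((560.4866943359375, 85.23194885253906), (218.64125061035156, 188.45057678222656), 76.86520385742188) [0.00445656 0.00242717 0.04572356]
scene 327 ((563.0653686523438, 87.5407943725586), (90.14382934570312, 35.95014190673828), 76.79337310791016) [-0.01396561  0.01653889  0.05984955]
 plate ((562.1295166015625, 86.33999633789062), (224.06735229492188, 190.36277770996094), 77.12427520751953) [0.00296066 0.00180671 0.04605697]
[0.56121791 0.08722511 0.35437295] [ 0.18423784 -0.54891998 -0.25025614] 27.4667 0.048251333658659364
```

View pics/fin.png

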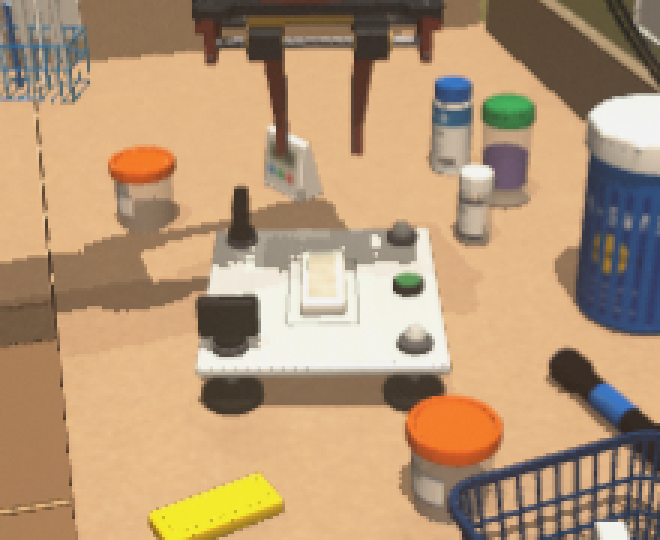

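The tray lies flat inside the engraved frame, within about 2 mm of the plate's centre. The stand is level and has not moved, and the hand is clear. Handing in.

```bash
python3 -c "
from h import *
print(env.sign_off())"
```

```text
the job is handed in; nothing more can be done
None
```

The left front foot was the slack one, about 1.3 mm above its pad. I turned its knob clockwise 1.7 rad, both front corners then pressed firm, and I set the white tray flat within about 2 mm of the plate's centre. I handed the job in at about 27 s; no verdict came back.

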